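# Push the paint bottles back home in their display lanes

## Robot

A 6-joint arm with a two-finger parallel gripper is mounted at the origin on the work surface. World frame = base frame: x ahead of the robot, y to its left, z up, the work surface at z = 0. Lengths are in m, angles in rad, forces in N, time in s.
With the tool pointing down it reaches from about 0.325 to 0.775 m from the base axis. Payload 9.3 kg.
Tool frame: the origin (TCP) lies between the finger pads; the fingertips stand 17 mm ahead of it and the grasp point (between the pads) lies 2 mm behind it; z points along the fingers, y is the direction in which the jaws open and shut (so a half turn about z gives the same grasp; the last joint's range is limited). The gripper opens to 85 mm and grips with 20 to 120 N. Pads are 22 mm wide; open, the fingers measure 114 mm over their backs; the gripper's body (76 mm by 85 mm) begins 54 mm behind the grasp point. The pads swing forward as they close: fully open they stand 13 mm farther back than shut.
Start: joints at [1.078, 0.259, 0.021, 1.334, 0, 1.418], TCP at [0.183, 0.519, 0.248] pointing down, gripper open.
Joint ranges: [-3.04, 3.04], [-0.91, 1.82], [-1.04, 1.36], [-1.92, 1.95], [-1.52, 1.45], [-3.14, 3.14]. Speed limits (rad/s): [2.22, 2.22, 2.79, 3.14, 3.14, 3.14].

## Interface

Orientations are given as a rotation vector (axis times angle).
In Python, from bench import telemetry, optics, arm gives the robot as it stands. The module is installed in compiled form; this text tells all that it offers.
- The arm moves only by the shell command python3 -m handwheel 'ROWS' [FORCE]. ROWS is JSON, one flat list of numbers, 7 for each row, row after row: the opening, from 0 (shut) to 1 (fully open), then the shift along the tool's x, y, z in cm, then the turn, a rotation vector about the tool's x, y, z in rad. A call has 1 to 8 rows; each row is the pose to reach, as a shift and turn from the pose commanded when the call began, along the tool's axes at that moment; what a row does not reach only later rows make up. A row lasts 1/12 s, in which the tool goes at most 41.7 mm and 7.16 degrees, less where a joint would pass 70% of its speed; a pose out of reach is approached as far as the arm can. A call with a gripper value outside its range is refused whole. The fingers move at their own pace and stop on an object; FORCE is the grip in N (left out, the last holds). Time passes only in rows, so rows that repeat a pose let the fingers close. It gives the time, the measured TCP pose, the force and the opening at its end, in the units of the state.
- telemetry.state(): the state, without advancing time (a new reading comes with each control period).
- optics.grab_frame(name): name is "scene" or "side" or "wrist"; returns a dict with "image" (420x560x3 uint8, blue, green, red), "fx", "fy", "cx", "cy" (pixels), "k1" (the pictures are not rectified: a ray, as slopes to the right and down, at radius r is drawn at 1 + k1 r^2 times it, then the intrinsics apply), "R" (3x3) and "t" (3): a world point X has camera coordinates R X + t. Camera axes: x right, y down, z forward; pixel columns grow to the right and rows downward; lengths in m; the calibration is good to about 2 mm. A picture is of the moment at which its call begins. There is no depth.
- arm.sign_off(): hands the job in, once; it reports no verdict.
The state is a dict: "time_s": time; "joint_positions": joint angles; "joint_velocities": joint speeds; "effort": joint torques, N m; "eef_pos": TCP position; "tool_rot": TCP orientation; "wrist_force": force on the tool from outside, world axes, zero at the start; "torque": the same for the moment, N m; "finger_gap": finger opening in m.
Only numpy, scipy, OpenCV 4.12 (cv2) and the standard library are available. Lean on these libraries where they do the work, as an engineer would, in place of code of your own. Each camera call takes 0.05 s, during which the arm holds its last target.

## Task

To make room for new stock, push the blue and the yellow paint bottles, which stand forward in their display lanes, back along their lanes until each stands upright against the stop at the back, in line with the other two. Push each low on its body with the fingertips so that it slides without tipping; do not lift or pick up anything, and leave the other bottles and the pen pot undisturbed.

Things in the scene. Friction and masses are not known exactly. Their poses are not given: they have to be found in the camera images.
- bottle_blue: loose upright blue paint bottle, 56 mm in diameter, straight side to 148 mm, narrow white cap to 206 mm, about 0.5 kg; friction on its lane about 0.6 (pushed higher than 40 to 50 mm above its foot it tips, lower it slides). Origin: centre of its foot, z up. It stands in its lane 50 to 97 mm forward (towards the lane's front) of its place.
- lane_blue: fixed white lane tray of the blue bottle, blue strip at its front. Origin: centre of underside; x: along the lane from open front to back, y left, z up. Floor top at z 3 mm (21 mm above counter), from x -125 mm (no lip) to the back stop's face at +105 mm (40 mm high). Side fins: inner faces y +-31.5 mm, z to 27 mm, from x -107 mm back. A bottle home at the stop has its centre at x +77 mm.
- bottle_yellow: loose upright yellow paint bottle, 56 mm in diameter, straight side to 148 mm, narrow white cap to 206 mm, about 0.5 kg; friction on its lane about 0.6 (pushed higher than 40 to 50 mm above its foot it tips, lower it slides). Origin: centre of its foot, z up. It stands in its lane 50 to 97 mm forward (towards the lane's front) of its place.
- lane_yellow: fixed white lane tray of the yellow bottle, yellow strip at its front. Origin: centre of underside; x: along the lane from open front to back, y left, z up. Floor top at z 3 mm (21 mm above counter), from x -125 mm (no lip) to the back stop's face at +105 mm (40 mm high). Side fins: inner faces y +-31.5 mm, z to 27 mm, from x -107 mm back. A bottle home at the stop has its centre at x +77 mm.
- bottle_red: red bottle of the same shape and size, loose, already home at the back of its own like lane (the four lanes stand side by side at 70 mm pitch, in no fixed order, on one white board); leave it alone. Origin at the centre of its foot.
- bottle_green: green bottle of the same shape and size, loose, already home at the back of its own like lane (the four lanes stand side by side at 70 mm pitch, in no fixed order, on one white board); leave it alone. Origin at the centre of its foot.
- pen_pot: dark blue pot full of pens standing on the counter close to the right (-y of the lanes) side of the display, loose, 82 mm wide and about 170 mm high with the pens; leave it alone. Origin at the centre of its foot.

How it is judged:
At the end, for the whole second after the job is handed in: The blue and the yellow bottle each stand upright, at rest, on the floor of their own lane with the side within 7 mm of the back stop; the other two bottles are within 10 mm and the pen pot within 15 mm of where they started, all upright (x of bottle_blue in the frame of lane_blue between 0.07 and 0.084 m and y of bottle_blue in the frame of lane_blue between -0.008 and 0.008 m and height (world z) of each of bottle_blue, bottle_yellow below 0.026 m and angle between each of bottle_blue, bottle_yellow's own z axis and vertical below 0.05 rad and linear speed of each of bottle_blue, bottle_yellow below 0.02 m/s and x of bottle_yellow in the frame of lane_yellow between 0.07 and 0.084 m and y of bottle_yellow in the frame of lane_yellow between -0.008 and 0.008 m and distance of each of bottle_red, bottle_green from where it was at the start of the episode below 0.01 m and angle between each of bottle_red, bottle_green, pen_pot's own z axis and vertical below 0.1 rad and distance of pen_pot from where it was at the start of the episode below 0.015 m); the robot touches nothing.
It fails at once if the blue or the yellow bottle is tipped (leans more than 10 degrees) (angle between any of bottle_blue, bottle_yellow's own z axis and vertical above 0.175 rad).
It fails at once if the blue or the yellow bottle is lifted (its foot more than 12 mm off the lane's floor) (height (world z) of any of bottle_blue, bottle_yellow above 0.033 m).
It fails at once if one of the other two bottles is disturbed (moved more than 10 mm or leaning more than 10 degrees) (distance of any of bottle_red, bottle_green from where it was at the start of the episode above 0.01 m or angle between any of bottle_red, bottle_green's own z axis and vertical above 0.175 rad).
It fails at once if the pen pot is disturbed (moved more than 15 mm or leaning more than 10 degrees) (distance of pen_pot from where it was at the start of the episode above 0.015 m or angle between pen_pot's own z axis and vertical above 0.175 rad).
It also fails if it takes over 64 s, if anything falls off the work surface, if the arm or the gripper's body presses on something with over 40 N, if the wrist force passes 120 N, or if a joint passes its speed limit or range.

## Working session

There is one attempt and no reset: what is moved stays moved. The work goes in short steps, Python scripts to look and compute and a shell command to move; the robot and the scene stay as the last step left them, time stands still between calls to the robot, and variables do not carry over. Pictures are saved under pics/ and viewed, and the job is handed in when it is done.

```bash
mkdir -p pics; python3 - <<'E'
from bench import telemetry, optics
import cv2,numpy as np
s=telemetry.state()
for k,v in s.items(): print(k,np.round(v,4))
for n in("scene","side","wrist"):
    f=optics.grab_frame(n); cv2.imwrite(f"pics/{n}0.png",f["image"])
    print(n,f["fx"],f["fy"],f["cx"],f["cy"],f["k1"],np.round(f["R"],4).tolist(),np.round(f["t"],4), np.round(-f["R"].T@f["t"],3))
E
```

```text
time_s 0.0
joint_positions [1.0784 0.2592 0.0207 1.3337 0.     1.4182]
joint_velocities [ 0.0013  0.0011 -0.0002  0.0001  0.0008  0.0012]
effort [ 6.00000e-04 -5.55646e+01  3.44531e+01  1.37000e-02 -2.00000e-04
  0.00000e+00]
eef_pos [0.1832 0.5183 0.2477]
tool_rot [-5.311e-01 -3.096e+00  2.000e-03]
wrist_force [ 0.1259 -0.317   0.0989]
torque [-0.0049  0.0027  0.0227]
finger_gap 0.0854
scene 480.5534346903856 480.5534346903856 286.7487513554341 204.77769571433538 -0.0039015235539665402 [[-0.2485, 0.9684, -0.0231], [0.6379, 0.1456, -0.7562], [-0.7289, -0.2027, -0.6539]] [ 0.1746 -0.3984  1.2828] [1.233 0.149 0.542]
side 496.1468787070297 496.1468787070297 275.4316581412118 205.87629354282475 -0.06529175109586675 [[-0.3164, -0.9486, -0.0084], [-0.8607, 0.2908, -0.4179], [0.3988, -0.125, -0.9085]] [0.1785 0.5834 0.68  ] [0.287 0.085 0.863]
wrist 365.49229476171325 365.49229476171325 275.756224315757 202.4982948884113 0.011534648430296533 [[0.3332, 0.9428, -0.0021], [0.909, -0.3207, 0.2662], [0.2503, -0.0906, -0.9639]] [-0.5491 -0.035   0.3808] [0.119 0.541 0.375]
```

View pics/scene0.png

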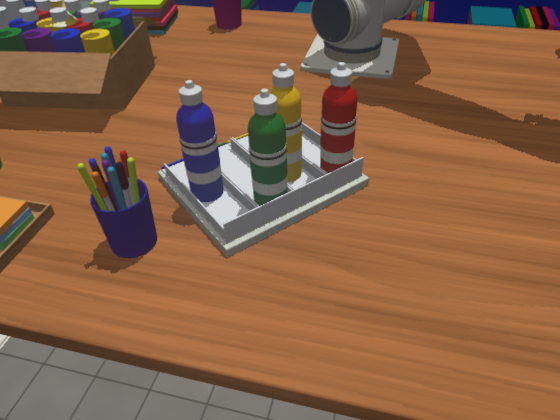

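View pics/side0.png

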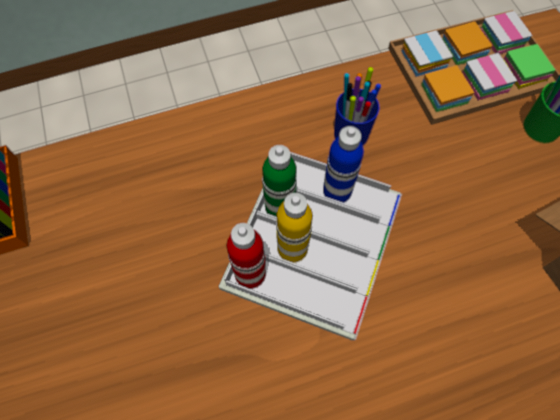

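View pics/wrist0.png

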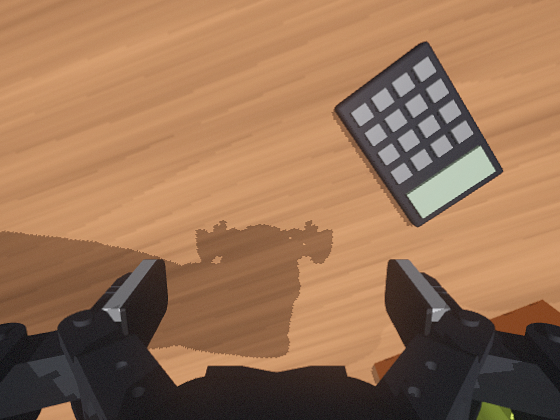

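Scene: blue bottle (200,150) and yellow (287,125) are forward of green (268,155) and red (338,125). The pot is at (125,215), next to the blue lane. The side view shows the coloured strips at the lane fronts, from (399,195) to (357,333), and the lanes run left in the image. Next I measure.

```bash
cat > h.py <<'E'
import numpy as np,cv2
from bench import telemetry, optics
def ray(f,u,v):
    p=np.array([(u-f["cx"])/f["fx"],(v-f["cy"])/f["fy"]]); q=p.copy()
    for _ in range(20): q=p/(1+f["k1"]*(q@q))
    d=f["R"].T@np.array([q[0],q[1],1.]); o=-f["R"].T@f["t"]
    return o,d/np.linalg.norm(d)
def plane(f,u,v,z):
    o,d=ray(f,u,v); return o+d*(z-o[2])/d[2]
def proj(f,X):
    c=f["R"]@np.asarray(X,float)+f["t"]; q=c[:2]/c[2]; q=q*(1+f["k1"]*(q@q))
    return q*f["fx"]+[f["cx"],f["cy"]]
E
python3 - <<'E'
from h import *
for n in("scene","side"):
    im=cv2.imread(f"pics/{n}0.png")
    if n=="side": c=im[110:350,200:420]; c=cv2.resize(c,None,fx=2.5,fy=2.5,interpolation=cv2.INTER_CUBIC); cv2.imwrite("pics/side_z.png",c)
    else: c=im[50:260,80:380]; cv2.imwrite("pics/scene_z.png",cv2.resize(c,None,fx=2.6,fy=2.6,interpolation=cv2.INTER_CUBIC))
E
```

```text
(no output)
```

View pics/side_z.png

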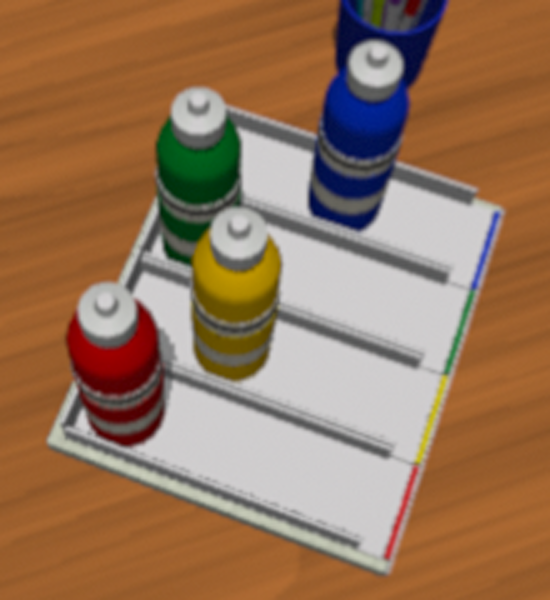

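View pics/scene_z.png

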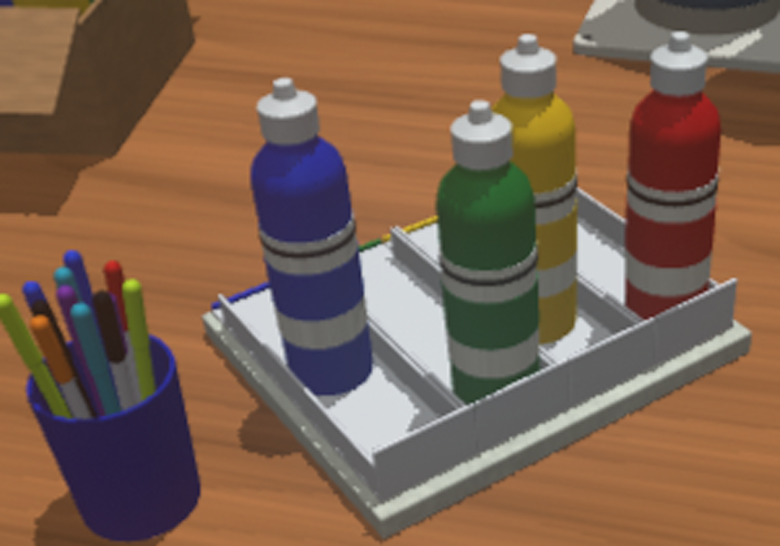

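```bash
cat > m.py <<'E'
from h import *
fs=optics.grab_frame("side"); fc=optics.grab_frame("scene")
S=lambda p:(200+p[0]/2.5-.3,110+p[1]/2.5-.3); C=lambda p:(80+p[0]/2.6-.3,50+p[1]/2.6-.3)
st=[plane(fs,*S(p),.021)[:2] for p in[(498,210),(473,290),(446,373),(419,462),(387,557)]]
print(np.round(st,4).tolist(),np.round(np.linalg.norm(np.diff(st,axis=0),axis=1),4))
st=np.array(st); a=np.polyfit([140,70,0,-70,-140],st,1); yl=-a[0]/np.linalg.norm(a[0])*-1
# yl : lane y in world ; sequence goes blue(+?) to red
print("dir blue->red",-yl, "front centre",a[1])
print("stop TR scene corners z.061:",[np.round(plane(fc,*C(p),.061)[:2],4).tolist() for p in[(375,455),(733,283)]])
t={}
for n,ps,pc in[("blue",(376,56),(284,84)),("green",(199,101),(480,106)),("yellow",(239,225),(528,40)),("red",(106,298),(680,37))]:
    A=plane(fs,*S(ps),.225);B=plane(fc,*C(pc),.225)
    o1,d1=ray(fs,*S(ps));o2,d2=ray(fc,*C(pc))
    k=np.linalg.lstsq(np.c_[d1,-d2],o2-o1,rcond=None)[0]
    print(n,A.round(4)[:2],B.round(4)[:2],"tri",(o1+d1*k[0]).round(4),(o2+d2*k[1]).round(4))
E
python3 m.py
```

```text
[[0.6063, -0.2607], [0.5523, -0.216], [0.4997, -0.1718], [0.446, -0.1284], [0.3926, -0.083]] [0.0701 0.0687 0.069  0.0702]
dir blue->red [-0.76936597  0.63880827] front centre [ 0.49938366 -0.17198214]
stop TR scene corners z.061: [[0.7606, -0.0788], [0.5512, 0.0948]]
blue [ 0.6484 -0.15  ] [ 0.6483 -0.1546] tri [ 0.6489 -0.1503  0.224 ] [ 0.6498 -0.1539  0.2258]
green [ 0.6527 -0.0377] [ 0.6507 -0.0403] tri [ 0.6524 -0.0376  0.2255] [ 0.6527 -0.0396  0.2261]
yellow [ 0.5676 -0.033 ] [ 0.5667 -0.0358] tri [ 0.5676 -0.033   0.225 ] [ 0.568  -0.0354  0.2256]
red [0.5489 0.0518] [0.5451 0.0502] tri [0.5483 0.0518 0.2265] [0.5485 0.0507 0.2266]
```

```bash
cat > g.py <<'E'
# python3 g.py x y z tilt_deg(or 'keep') : shift(cm)/turn from measured pose to target TCP pose
import sys
from h import *
from scipy.spatial.transform import Rotation as Ro
L=np.array([.639,.769,0]);L/=np.linalg.norm(L); Y=np.array([-L[1],L[0],0]); Z=np.array([0,0,1.])
F=np.array([.4994,-.1720]); 
LC={'blue':F+L[:2]*.125-Y[:2]*.105,'yellow':F+L[:2]*.125+Y[:2]*.035}
def orient(tilt):
    a=np.radians(tilt); z=np.sin(a)*L-np.cos(a)*Z; x=np.cos(a)*L+np.sin(a)*Z
    return Ro.from_matrix(np.c_[x,np.cross(z,x),z])
def rep(p,R1):
    s=telemetry.state(); R0=Ro.from_rotvec(s["tool_rot"])
    print("t",round(s["time_s"],2),"pos",np.round(s["eef_pos"],4),"q",np.round(s["joint_positions"],3),"F",np.round(s["wrist_force"],1))
    print("shift cm",np.round(R0.inv().apply(p-s["eef_pos"])*100,2),"turn",np.round((R0.inv()*R1).as_rotvec(),3),"deg",round(np.degrees((R0.inv()*R1).magnitude()),1))
if __name__=="__main__":
    a=sys.argv
    if a[1] in LC: # lane x,y of tip contact corner, world z of corner, tilt
        t=float(a[5]); R1=orient(t); M=R1.as_matrix()
        c=np.r_[LC[a[1]]+L[:2]*float(a[2])+Y[:2]*float(a[3]),float(a[4])]
        p=c-M[:,0]*.011-M[:,2]*.017
    else:
        p=np.array(a[1:4],float); R1=Ro.from_rotvec(telemetry.state()["tool_rot"]) if a[4]=='keep' else orient(float(a[4]))
    print("target",p.round(4)); rep(p,R1)
E
python3 g.py .35 .25 .36 keep; python3 g.py .38 -.05 .36 40
```

```text
target [0.35 0.25 0.36]
t 0.25 pos [0.1832 0.5185 0.248 ] q [ 1.078  0.259  0.021  1.334 -0.     1.418] F [ 0.3 -0.6  0. ]
shift cm [-24.67 -19.76 -11.19] turn [0. 0. 0.] deg 0.0
target [ 0.38 -0.05  0.36]
t 0.25 pos [0.1832 0.5185 0.248 ] q [ 1.078  0.259  0.021  1.334 -0.     1.418] F [ 0.3 -0.6  0. ]
shift cm [-37.5  -47.05 -11.17] turn [-0.668  0.466  1.835] deg 115.0
```

```bash
python3 -m handwheel '[0.15,-6,-5,-8,0,0,0, 0.15,-10,-8,-11.2,0,0,0, 0.15,-14,-11,-11.2,0,0,0.1, 0.15,-18,-14,-11.2,0,0,0.2, 0.15,-21,-17,-11.2,0,0,0.3, 0.15,-24.5,-19.8,-11.2,0,0,0.4, 0.15,-24.5,-19.8,-11.2,0,0,0.5, 0.15,-24.5,-19.8,-11.2,0,0,0.6]' 20; python3 g.py .38 -.05 .36 40;python3 g.py .38 -.05 .36 0
```

```text
time_s: 0.92
eef_pos: [0.3427, 0.2583, 0.3593]
tool_rot: [1.429, 2.798, 0.001]
wrist_force: [1.8, 0.7, 0.4]
finger_gap: 0.0128
target [ 0.38 -0.05  0.36]
t 0.92 pos [0.3427 0.2583 0.3593] q [0.45  0.038 0.032 1.564 0.    1.394] F [1.8 0.7 0.4]
shift cm [-27.16 -15.06  -0.08] turn [-0.459  0.592  1.263] deg 84.1
target [ 0.38 -0.05  0.36]
t 0.92 pos [0.3427 0.2583 0.3593] q [0.45  0.038 0.032 1.564 0.    1.394] F [1.8 0.7 0.4]
shift cm [-27.16 -15.06  -0.08] turn [ 1.00e-03 -0.00e+00  1.32e+00] deg 75.6
```

```bash
python3 -m handwheel '[0.15,-4,-2.2,0,0,0,0.12, 0.15,-7.5,-4.2,0,0,0,0.24, 0.15,-11,-6.2,0,0,0,0.36, 0.15,-14.5,-8.2,0,0,0,0.48, 0.15,-18,-10.2,0,0,0,0.6, 0.15,-21.5,-12.2,0,0,0,0.72, 0.15,-24.5,-14,0,0,0,0.84, 0.15,-27.2,-15.1,0,0,0,0.96]'; python3 g.py .38 -.10 .36 40
```

```text
time_s: 1.58
eef_pos: [0.3802, -0.0511, 0.359]
tool_rot: [2.561, 1.818, 0.0]
wrist_force: [0.7, 0.4, -0.5]
finger_gap: 0.0127
target [ 0.38 -0.1   0.36]
t 1.58 pos [ 0.3802 -0.0511  0.359 ] q [-0.353 -0.042 -0.048  1.564 -0.     1.554] F [ 0.7  0.4 -0.5]
shift cm [-4.63  1.59 -0.1 ] turn [-0.124  0.691  0.342] deg 44.7
```

```bash
python3 g.py yellow -0.06 0 .25 40;python3 g.py yellow -0.09 0 .048 40;python3 g.py yellow 0.049 0 .048 40; python3 g.py blue -0.09 0 .048 40;python3 g.py blue 0.049 0 .048 40
```

```text
target [ 0.5017 -0.1145  0.256 ]
t 1.58 pos [ 0.3802 -0.0511  0.359 ] q [-0.353 -0.042 -0.048  1.564 -0.     1.554] F [ 0.7  0.4 -0.5]
shift cm [-1.98 13.55 10.31] turn [-0.124  0.691  0.342] deg 44.7
target [ 0.4825 -0.1376  0.054 ]
t 1.58 pos [ 0.3802 -0.0511  0.359 ] q [-0.353 -0.042 -0.048  1.564 -0.     1.554] F [ 0.7  0.4 -0.5]
shift cm [-4.79 12.49 30.51] turn [-0.124  0.691  0.342] deg 44.7
target [ 0.5713 -0.0307  0.054 ]
t 1.58 pos [ 0.3802 -0.0511  0.359 ] q [-0.353 -0.042 -0.048  1.564 -0.     1.554] F [ 0.7  0.4 -0.5]
shift cm [ 8.24 17.35 30.51] turn [-0.124  0.691  0.342] deg 44.7
target [ 0.5902 -0.2271  0.054 ]
t 1.58 pos [ 0.3802 -0.0511  0.359 ] q [-0.353 -0.042 -0.048  1.564 -0.     1.554] F [ 0.7  0.4 -0.5]
shift cm [-9.68 25.61 30.52] turn [-0.124  0.691  0.342] deg 44.7
target [ 0.679  -0.1202  0.054 ]
t 1.58 pos [ 0.3802 -0.0511  0.359 ] q [-0.353 -0.042 -0.048  1.564 -0.     1.554] F [ 0.7  0.4 -0.5]
shift cm [ 3.35 30.46 30.52] turn [-0.124  0.691  0.342] deg 44.7
```

```bash
python3 -m handwheel '[0.15,-1,2,3,-0.015,0.09,0.04, 0.15,-2,4,6,-0.03,0.18,0.09, 0.15,-3,7,9,-0.05,0.27,0.135, 0.15,-4,9,12,-0.065,0.36,0.18, 0.15,-4.8,11,14.5,-0.08,0.45,0.22, 0.15,-4.8,12.5,17,-0.1,0.55,0.27, 0.15,-4.8,12.5,20,-0.11,0.62,0.31, 0.15,-4.8,12.5,20.3,-0.124,0.691,0.342]'; python3 -m handwheel '[0.15,0,0,0,0,0,0,0.15,0,0,0,0,0,0]';  python3 g.py yellow -.07 0 .050 40
python3 - <<'E'
from h import *
a=optics.grab_frame("side")["image"];b=optics.grab_frame("scene")["image"]
cv2.imwrite("pics/p1.png",cv2.resize(np.hstack([a[80:380,160:560],b[0:300,80:480]]),(800,300)))
E
```

```text
time_s: 2.25
eef_pos: [0.4826, -0.1342, 0.1516]
tool_rot: [-2.441, -1.149, -0.889]
wrist_force: [-0.3, 0.7, -0.8]
finger_gap: 0.0125
time_s: 2.42
eef_pos: [0.4834, -0.1352, 0.1554]
tool_rot: [-2.445, -1.157, -0.887]
wrist_force: [1.0, -0.5, -0.3]
finger_gap: 0.0128
target [ 0.4953 -0.1222  0.056 ]
t 2.42 pos [ 0.4834 -0.1352  0.1554] q [-0.818  0.234 -0.444  1.004  0.689  1.4  ] F [ 1.  -0.5 -0.3]
shift cm [-5.03  0.12  8.75] turn [-0.006  0.001  0.004] deg 0.4
```

View pics/p1.png

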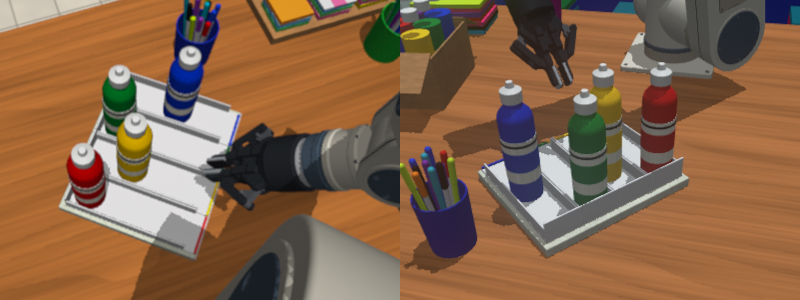

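Left (side) panel: the tilted gripper is over the lane fronts, with the fingertips near (207,170). Right panel: fingertips near (568,85). Next I check the real tip location against the model before descending.

```bash
python3 - <<'E'
from h import *
from scipy.spatial.transform import Rotation as Ro
s=telemetry.state();M=Ro.from_rotvec(s["tool_rot"]).as_matrix();p=s["eef_pos"]
out=[]
for n in("side","scene"):
    f=optics.grab_frame(n);im=f["image"].copy()
    pts=[proj(f,p+M[:,2]*.017+M[:,0]*a+M[:,1]*b) for a,b in((.011,.0065),(.011,-.0065),(-.011,.0065),(-.011,-.0065),(.011,.021),(.011,-.021))]
    c=np.mean(pts,0).astype(int)
    r=im[c[1]-40:c[1]+40,c[0]-40:c[0]+40]; r=cv2.resize(r,None,fx=5,fy=5,interpolation=cv2.INTER_CUBIC)
    r=cv2.convertScaleAbs(r,alpha=2,beta=20)
    for i,q in enumerate(pts):
        q=((q-c+40)*5+2).astype(int);cv2.circle(r,tuple(q.tolist()),2,[(0,0,255),(0,255,255)][i<4 and i>1],-1)
    out.append(r)
cv2.imwrite("pics/tip.png",np.hstack(out))
E
```

```text
(no output)
```

View pics/tip.png

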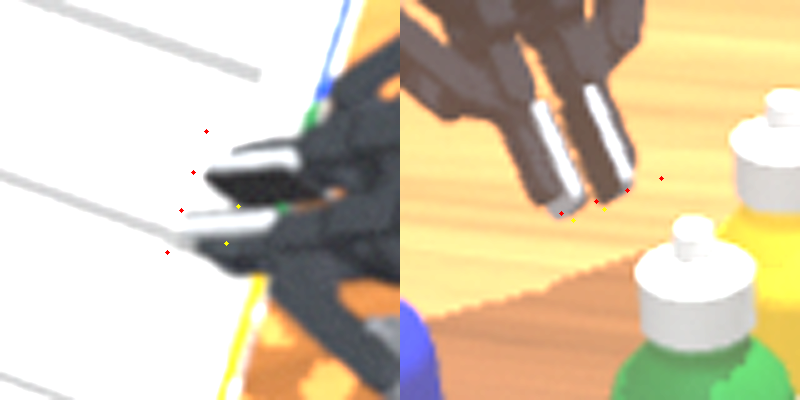

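```bash
python3 - <<'E'
from h import *
from scipy.spatial.transform import Rotation as Ro
s=telemetry.state();M=Ro.from_rotvec(s["tool_rot"]).as_matrix();p=s["eef_pos"]
out=[]
for n in("side","scene"):
    f=optics.grab_frame(n);im=f["image"].copy()
    c=proj(f,p+M[:,2]*.0).astype(int)
    r=im[c[1]-25:c[1]+25,c[0]-25:c[0]+25]; r=cv2.resize(r,None,fx=8,fy=8,interpolation=cv2.INTER_NEAREST)
    r=cv2.convertScaleAbs(r,alpha=2.2,beta=20)
    for a,b,col in((.017,0,(0,0,255)),(0,0,(0,255,0)),(-.03,0,(255,0,0)),(-.06,0,(255,0,255))):
        q=proj(f,p+M[:,2]*a); q=((q-c+25)*8+4).astype(int);cv2.circle(r,tuple(q.tolist()),3,col,-1)
    out.append(r)
cv2.imwrite("pics/tip2.png",np.hstack(out))
f=optics.grab_frame("wrist"); cv2.imwrite("pics/w1.png",f["image"])
E
```

```text
(no output)
```

View pics/tip2.png

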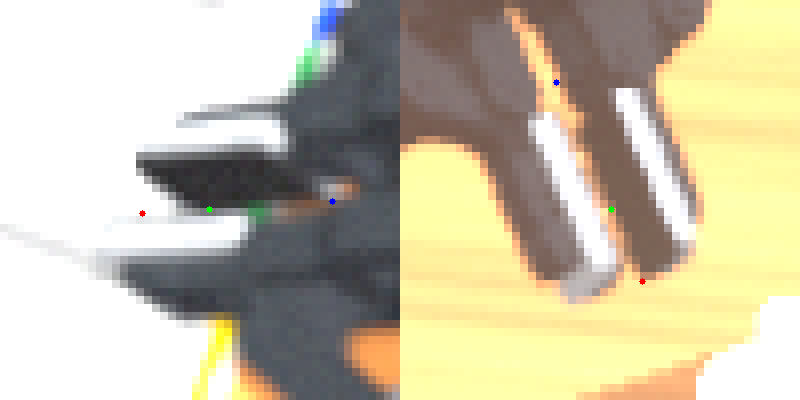

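View pics/w1.png

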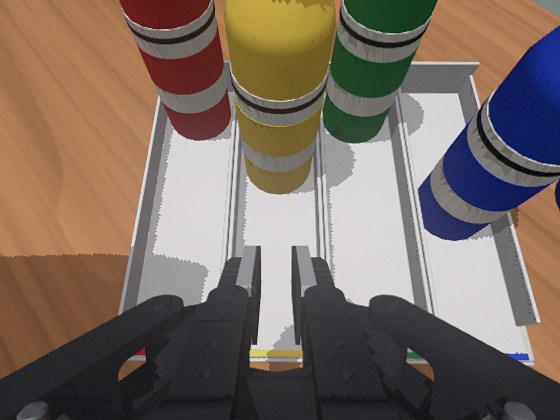

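The wrist picture shows the fingers (tips at (250,250) and (303,250)) centred on the yellow lane, with the yellow bottle's foot ahead at (280,185). The yaw and lane estimates hold up, so I descend.

```bash
python3 -m handwheel '[0.15,-1.5,0,2.5,0,0,0, 0.15,-3,0,5,0,0,0, 0.15,-4.2,0,7,0,0,0, 0.15,-5.2,0.1,8.7,0,0,0, 0.15,-5.4,0.1,9.2,0,0,0, 0.15,-5.4,0.1,9.2,0,0,0, 0.15,-5.4,0.1,9.2,0,0,0]'; python3 g.py yellow -.07 0 .044 40; python3 g.py yellow 0.049 0 .044 40
python3 - <<'E'
from h import *
a=optics.grab_frame("side")["image"];b=optics.grab_frame("wrist")["image"]
cv2.imwrite("pics/p2.png",np.hstack([a[80:380,160:560],b[0:300,80:480]]))
E
```

```text
time_s: 3.35
eef_pos: [0.4961, -0.1213, 0.0513]
tool_rot: [-2.444, -1.159, -0.89]
wrist_force: [0.3, 0.4, 0.5]
finger_gap: 0.0128
target [ 0.4953 -0.1222  0.05  ]
t 3.35 pos [ 0.4961 -0.1213  0.0513] q [-0.777  0.365 -0.59   0.693  0.695  1.45 ] F [0.3 0.4 0.5]
shift cm [-0.18 -0.    0.03] turn [-0.005 -0.     0.007] deg 0.5
target [ 0.5713 -0.0307  0.05  ]
t 3.35 pos [ 0.4961 -0.1213  0.0513] q [-0.777  0.365 -0.59   0.693  0.695  1.45 ] F [0.3 0.4 0.5]
shift cm [8.93 0.1  7.68] turn [-0.005 -0.     0.007] deg 0.5
```

View pics/p2.png

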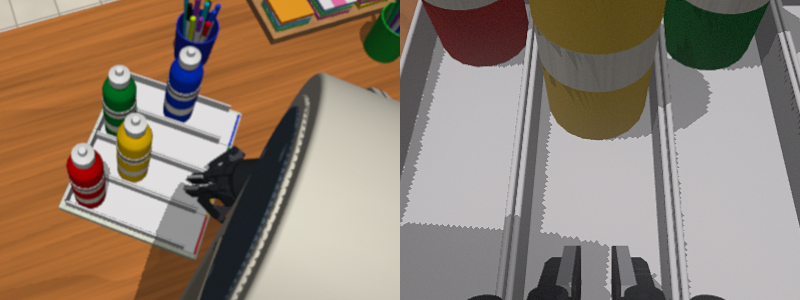

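```bash
python3 -m handwheel '[0.15,0.9,0.01,0.77,0,0,0, 0.15,1.8,0.02,1.55,0,0,0, 0.15,2.7,0.03,2.32,0,0,0, 0.15,3.4,0.04,2.92,0,0,0, 0.15,3.9,0.04,3.35,0,0,0, 0.15,4.3,0.05,3.7,0,0,0, 0.15,4.6,0.05,3.95,0,0,0, 0.15,4.9,0.05,4.2,0,0,0]'; python3 -m handwheel '[0.15,0.3,0,0.26,0,0,0, 0.15,0.6,0.01,0.52,0,0,0, 0.15,0.9,0.01,0.77,0,0,0, 0.15,1.2,0.01,1.03,0,0,0, 0.15,1.5,0.02,1.29,0,0,0, 0.15,1.8,0.02,1.55,0,0,0, 0.15,2.0,0.02,1.72,0,0,0, 0.15,2.0,0.02,1.72,0,0,0]'; python3 g.py yellow 0.049 0 .044 40
python3 - <<'E'
from h import *
a=optics.grab_frame("side")["image"];b=optics.grab_frame("scene")["image"]
cv2.imwrite("pics/p3.png",np.hstack([a[80:380,160:560],b[0:300,80:480]]))
E
```

```text
time_s: 4.12
eef_pos: [0.5372, -0.0717, 0.0503]
tool_rot: [-2.444, -1.159, -0.89]
wrist_force: [0.1, 0.1, -0.2]
finger_gap: 0.013
time_s: 4.78
eef_pos: [0.5541, -0.0509, 0.0496]
tool_rot: [-2.443, -1.159, -0.89]
wrist_force: [0.3, 0.1, -0.5]
finger_gap: 0.0132
target [ 0.5713 -0.0307  0.05  ]
t 4.78 pos [ 0.5541 -0.0509  0.0496] q [-0.58   0.369 -0.59   0.525  0.694  1.707] F [ 0.3  0.1 -0.5]
shift cm [2.05 0.06 1.68] turn [-0.006 -0.     0.006] deg 0.5
```

View pics/p3.png

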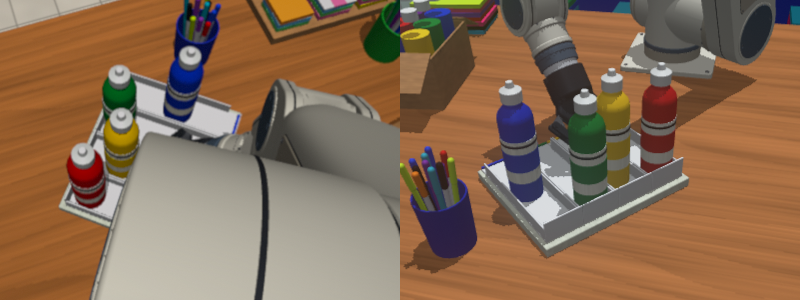

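The yellow bottle has slid upright from x 135 to 121 in the side panel. I continue the push.

```bash
python3 -m handwheel '[0.15,0.3,0,0.25,0,0,0, 0.15,0.6,0.01,0.5,0,0,0, 0.15,0.9,0.01,0.74,0,0,0, 0.15,1.2,0.02,0.99,0,0,0, 0.15,1.5,0.02,1.23,0,0,0, 0.15,1.7,0.03,1.4,0,0,0, 0.15,1.7,0.03,1.4,0,0,0]'; python3 g.py yellow 0.049 0 .044 40
cat > caps.py <<'E'
# bottle top: mask white-grey cap tip in zoomed view
from h import *
import sys
f=optics.grab_frame("side");g=optics.grab_frame("scene")
a=f["image"][110:260,200:400];b=g["image"][50:200,160:360]
cv2.imwrite(sys.argv[1],np.hstack([cv2.resize(a,None,fx=2,fy=2,interpolation=3)[:, :],cv2.resize(b,None,fx=2,fy=2,interpolation=3)]) if 0 else np.hstack([cv2.resize(x,(400,300),interpolation=cv2.INTER_CUBIC) for x in(a,b)]))
E
python3 caps.py pics/p4.png
```

```text
time_s: 5.47
eef_pos: [0.5682, -0.0339, 0.0499]
tool_rot: [-2.443, -1.159, -0.89]
wrist_force: [0.0, -0.5, -0.5]
finger_gap: 0.0129
target [ 0.5713 -0.0307  0.05  ]
t 5.47 pos [ 0.5682 -0.0339  0.0499] q [-0.534  0.373 -0.583  0.49   0.689  1.766] F [ 0.  -0.5 -0.5]
shift cm [0.35 0.04 0.28] turn [-0.006 -0.001  0.006] deg 0.5
```

View pics/p4.png

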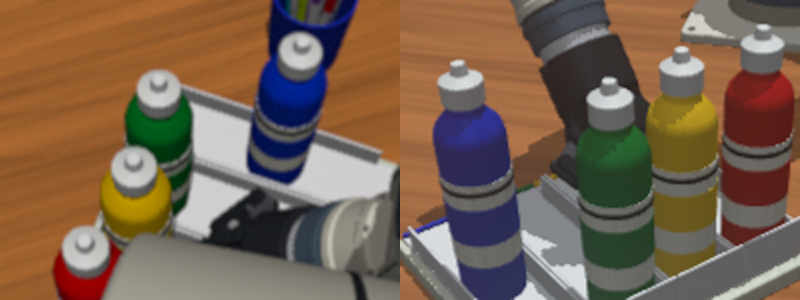

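Cap tips: side at yellow (134,154), green (159,76), red (84,242); scene at (682,50), (610,81), (763,29). Converting these to lane coordinates.

```bash
cat > lx.py <<'E'
from g import *
def lanepos(n,ps,pc):
    f=optics.grab_frame("side");g=optics.grab_frame("scene")
    A=plane(f,200+ps[0]/2-.25,110+ps[1]/2-.25,.225)[:2];B=plane(g,160+(pc[0]-400)/2-.25,50+pc[1]/2-.25,.225)[:2]
    c={'blue':-.105,'green':-.035,'yellow':.035,'red':.105}[n]
    o=F+L[:2]*.125+Y[:2]*c
    print(n,[(round((P-o)@L[:2]*1000,1),round((P-o)@Y[:2]*1000,1)) for P in(A,B)])
E
python3 -c "
from lx import *
lanepos('yellow',(134,154),(682,50));lanepos('green',(159,76),(610,81));lanepos('red',(84,242),(763,29))"
```

```text
yellow [(np.float64(71.1), np.float64(-3.3)), (np.float64(65.9), np.float64(1.9))]
green [(np.float64(77.8), np.float64(-0.8)), (np.float64(72.9), np.float64(3.7))]
red [(np.float64(78.1), np.float64(2.6)), (np.float64(75.9), np.float64(1.2))]
```

```bash
python3 -m handwheel '[0.15,0.2,0,0.165,0,0,0, 0.15,0.35,0.01,0.29,0,0,0, 0.15,0.35,0.01,0.29,0,0,0]';python3 -m handwheel '[0.15,0.08,0,0.065,0,0,0,0.15,0.08,0,0.065,0,0,0]';python3 -m handwheel '[0.15,0.08,0,0.065,0,0,0,0.15,0.08,0,0.065,0,0,0]'; python3 g.py yellow .049 0 .044 40
```

```text
time_s: 6.12
eef_pos: [0.5711, -0.031, 0.0498]
tool_rot: [-2.444, -1.158, -0.89]
wrist_force: [-0.5, -0.8, -0.2]
finger_gap: 0.0128
time_s: 6.28
eef_pos: [0.5716, -0.0302, 0.0498]
tool_rot: [-2.444, -1.158, -0.889]
wrist_force: [-0.9, -1.2, -0.5]
finger_gap: 0.0128
time_s: 6.45
eef_pos: [0.5723, -0.0294, 0.0499]
tool_rot: [-2.444, -1.158, -0.89]
wrist_force: [-0.6, -1.3, 0.8]
finger_gap: 0.013
target [ 0.5713 -0.0307  0.05  ]
t 6.45 pos [ 0.5723 -0.0294  0.0499] q [-0.522  0.374 -0.581  0.48   0.687  1.783] F [-0.6 -1.3  0.8]
shift cm [-0.12  0.01 -0.11] turn [-0.005 -0.     0.006] deg 0.5
```

```bash
for i in 1; do python3 -m handwheel '[0.15,0.08,0,0.065,0,0,0,0.15,0.08,0,0.065,0,0,0]'; done; python3 -m handwheel '[0.15,0.08,0,0.065,0,0,0,0.15,0.08,0,0.065,0,0,0]'; python3 caps.py pics/p5.png
```

```text
time_s: 6.62
eef_pos: [0.5729, -0.0286, 0.0499]
tool_rot: [-2.444, -1.158, -0.889]
wrist_force: [-1.1, -1.4, -0.1]
finger_gap: 0.0126
time_s: 6.78
eef_pos: [0.5736, -0.0278, 0.0499]
tool_rot: [-2.444, -1.158, -0.89]
wrist_force: [-1.0, -0.6, -0.6]
finger_gap: 0.0134
```

View pics/p5.png

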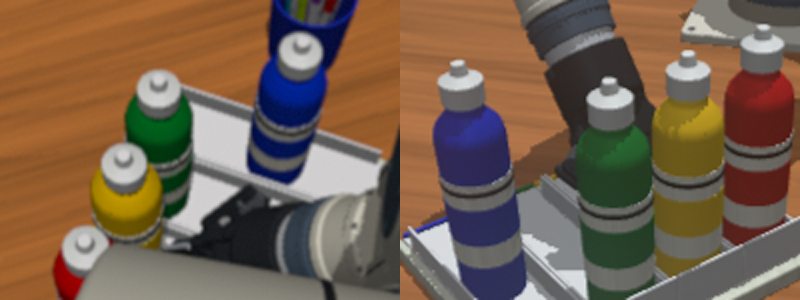

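Yellow's cap tip is now at side (124,151) and scene (688,55). Checking that it lines up with green and red.

```bash
python3 -c "
from lx import *
lanepos('yellow',(124,151),(688,55));lanepos('green',(159,76),(610,81));lanepos('red',(84,242),(763,29))"; python3 g.py yellow .049 0 .044 40
```

```text
yellow [(np.float64(78.7), np.float64(-2.9)), (np.float64(75.0), np.float64(0.4))]
green [(np.float64(77.8), np.float64(-0.8)), (np.float64(72.9), np.float64(3.7))]
red [(np.float64(78.1), np.float64(2.6)), (np.float64(75.9), np.float64(1.2))]
target [ 0.5713 -0.0307  0.05  ]
t 7.18 pos [ 0.5736 -0.0279  0.0499] q [-0.518  0.375 -0.58   0.477  0.687  1.788] F [-0.3 -1.5 -0.2]
shift cm [-0.28  0.   -0.23] turn [-0.005 -0.     0.006] deg 0.5
```

```bash
python3 -m handwheel '[0.15,0.08,0,0.065,0,0,0,0.15,0.08,0,0.065,0,0,0]'
```

```text
time_s: 7.35
eef_pos: [0.5743, -0.0271, 0.0499]
tool_rot: [-2.444, -1.158, -0.889]
wrist_force: [0.7, -0.8, 0.1]
finger_gap: 0.0129
```

```bash
python3 -m handwheel '[0.15,0.08,0,0.065,0,0,0,0.15,0.08,0,0.065,0,0,0]';python3 caps.py pics/p6.png
```

```text
time_s: 7.52
eef_pos: [0.5749, -0.0263, 0.0499]
tool_rot: [-2.444, -1.158, -0.889]
wrist_force: [-2.1, -2.8, 0.1]
finger_gap: 0.0127
```

View pics/p6.png

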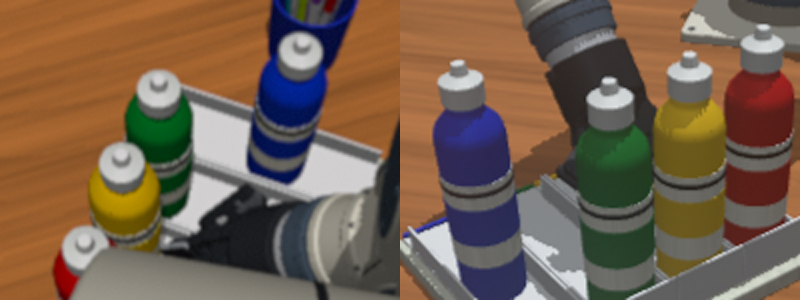

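The yellow bottle is at home: cap tip at side (122,149), in line with green and red, and the force has started to rise (3.5 N). I back off, lift, and move over to the blue lane.

```bash
python3 -m handwheel '[0.15,-0.8,0,-0.69,0,0,0, 0.15,-2.3,0,-2,0,0,0, 0.15,-4.2,0,-3.6,0,0,0, 0.15,-6.1,0,-5.2,0,0,0, 0.15,-8,0,-6.9,0,0,0, 0.15,-9.5,0,-8.2,0,0,0, 0.15,-8,0,-10,0,0,0, 0.15,-5.9,0,-12.5,0,0,0]'; python3 g.py blue -.10 0 .12 40;  python3 g.py blue -.085 0 .044 40
python3 caps.py pics/p7.png
```

```text
time_s: 8.28
eef_pos: [0.4943, -0.1239, 0.1067]
tool_rot: [-2.443, -1.152, -0.887]
wrist_force: [1.6, -0.2, -0.3]
finger_gap: 0.0128
target [ 0.5838 -0.2348  0.126 ]
t 8.28 pos [ 0.4943 -0.1239  0.1067] q [-0.784  0.291 -0.515  0.851  0.695  1.445] F [ 1.6 -0.2 -0.3]
shift cm [-0.92 13.94 -3.39] turn [-0.008 -0.001  0.001] deg 0.4
target [ 0.5934 -0.2232  0.05  ]
t 8.28 pos [ 0.4943 -0.1239  0.1067] q [-0.784  0.291 -0.515  0.851  0.695  1.445] F [ 1.6 -0.2 -0.3]
shift cm [-4.66 13.99  3.39] turn [-0.008 -0.001  0.001] deg 0.4
```

View pics/p7.png

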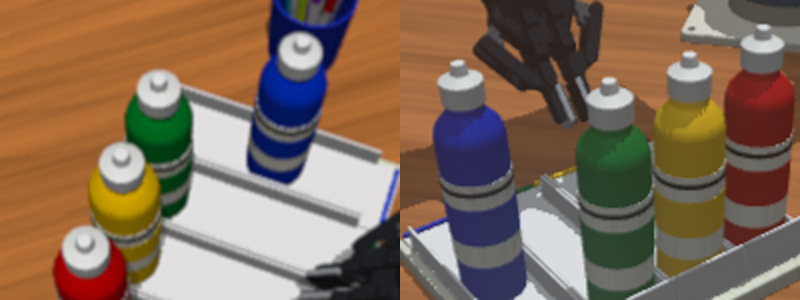

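```bash
python3 -m handwheel '[0.15,-0.3,2.5,-1.2,0,0,0, 0.15,-0.5,5,-2.2,0,0,0, 0.15,-0.7,7.5,-3,0,0,0, 0.15,-0.9,10,-3.4,0,0,0, 0.15,-0.9,12,-3.4,0,0,0, 0.15,-0.9,13.9,-3.4,0,0,0, 0.15,-0.9,13.9,-3.4,0,0,0]'; python3 g.py blue -.085 0 .044 40
python3 - <<'E'
from g import *
f=optics.grab_frame("scene")
# pot rim ellipse left/right extremes & foot
for u,v,z in((131,245,0.),(122,195,.1)):
    P=plane(f,u,v,z)[:2]; o=LC['blue']; print((P-o)@L[:2],(P-o)@Y[:2])
cv2.imwrite("pics/w2.png",optics.grab_frame("wrist")["image"]);cv2.imwrite("pics/s2.png",f["image"])
E
```

```text
time_s: 8.97
eef_pos: [0.5871, -0.2357, 0.1272]
tool_rot: [-2.444, -1.159, -0.892]
wrist_force: [-0.9, 0.2, 0.0]
finger_gap: 0.0128
target [ 0.5934 -0.2232  0.05  ]
t 8.97 pos [ 0.5871 -0.2357  0.1272] q [-0.807  0.473 -0.146  1.052  0.693  1.413] F [-0.9  0.2  0. ]
shift cm [-3.92 -0.32  6.79] turn [-0.004 -0.001  0.007] deg 0.5
0.00414779610616017 -0.15067911505940929
0.0068029775248539355 -0.1408169312392637
```

View pics/w2.png

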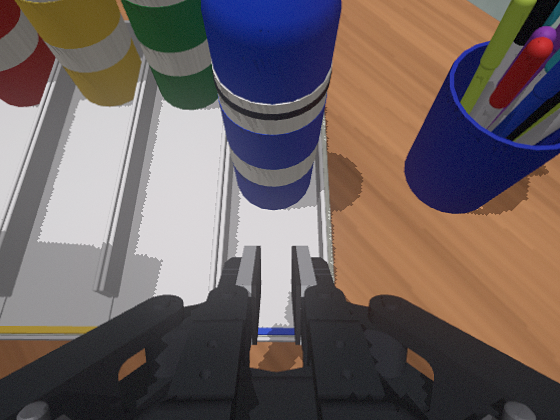

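View pics/s2.png

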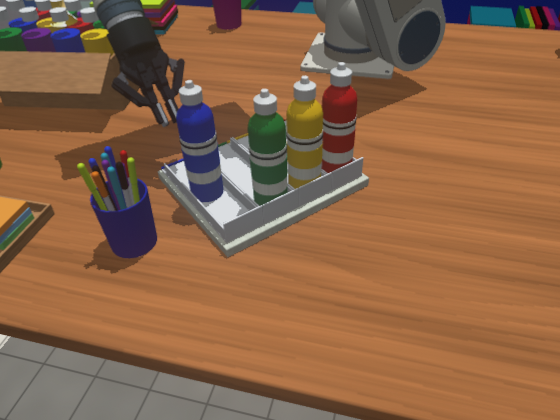

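Wrist view: the fingers (tips (250,250) and (303,250)) are centred on the blue lane. The blue foot is at (275,200), and the pot at (470,150) is well to the right. Descending now.

```bash
python3 -m handwheel '[0.15,-1.2,0,2,0,0,0, 0.15,-2.4,-0.1,4,0,0,0, 0.15,-3.3,-0.2,5.8,0,0,0, 0.15,-3.9,-0.2,6.7,0,0,0, 0.15,-3.9,-0.2,6.7,0,0,0, 0.15,-3.9,-0.2,6.7,0,0,0]'; python3 g.py blue -.05 0 .044 40; python3 g.py blue 0.049 0 .044 40
python3 - <<'E'
from h import *
a=optics.grab_frame("side")["image"];b=optics.grab_frame("wrist")["image"]
cv2.imwrite("pics/p8.png",np.hstack([a[80:380,160:560],b[0:300,80:480]]))
E
```

```text
time_s: 9.57
eef_pos: [0.591, -0.2214, 0.0514]
tool_rot: [-2.443, -1.158, -0.889]
wrist_force: [-0.0, -1.0, 0.2]
finger_gap: 0.0128
target [ 0.6157 -0.1963  0.05  ]
t 9.57 pos [ 0.591  -0.2214  0.0514] q [-0.785  0.541 -0.252  0.863  0.694  1.44 ] F [-0.  -1.   0.2]
shift cm [2.59 0.33 2.36] turn [-0.007 -0.001  0.005] deg 0.5
target [ 0.679  -0.1202  0.05  ]
t 9.57 pos [ 0.591  -0.2214  0.0514] q [-0.785  0.541 -0.252  0.863  0.694  1.44 ] F [-0.  -1.   0.2]
shift cm [10.17  0.41  8.73] turn [-0.007 -0.001  0.005] deg 0.5
```

View pics/p8.png

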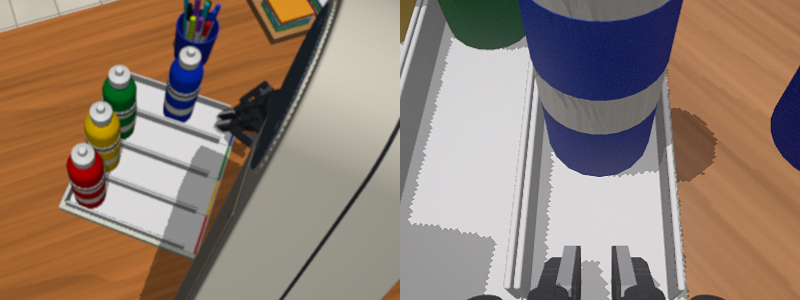

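```bash
python3 -m handwheel '[0.15,0.7,0.05,0.6,0,0,0, 0.15,1.4,0.1,1.2,0,0,0, 0.15,2,0.15,1.72,0,0,0, 0.15,2.4,0.15,2.06,0,0,0, 0.15,2.8,0.15,2.4,0,0,0, 0.15,3.2,0.15,2.75,0,0,0, 0.15,3.6,0.15,3.1,0,0,0, 0.15,4,0.15,3.44,0,0,0]'; python3 -m handwheel '[0.15,0.4,0,0.34,0,0,0, 0.15,0.8,0.01,0.69,0,0,0, 0.15,1.2,0.01,1.03,0,0,0, 0.15,1.6,0.02,1.38,0,0,0, 0.15,2,0.02,1.72,0,0,0, 0.15,2.4,0.03,2.06,0,0,0, 0.15,2.7,0.03,2.32,0,0,0, 0.15,2.7,0.03,2.32,0,0,0]';  python3 g.py blue 0.049 0 .044 40
python3 caps.py pics/p9.png
```

```text
time_s: 10.33
eef_pos: [0.6264, -0.1821, 0.0509]
tool_rot: [-2.444, -1.158, -0.889]
wrist_force: [-2.2, -2.6, 1.2]
finger_gap: 0.0127
time_s: 11.0
eef_pos: [0.6493, -0.1541, 0.0505]
tool_rot: [-2.443, -1.159, -0.89]
wrist_force: [1.0, -0.5, -0.4]
finger_gap: 0.0128
target [ 0.679  -0.1202  0.05  ]
t 11.0 pos [ 0.6493 -0.1541  0.0505] q [-0.637  0.541 -0.254  0.736  0.698  1.634] F [ 1.  -0.5 -0.4]
shift cm [3.41 0.15 2.94] turn [-0.006 -0.001  0.006] deg 0.5
```

View pics/p9.png

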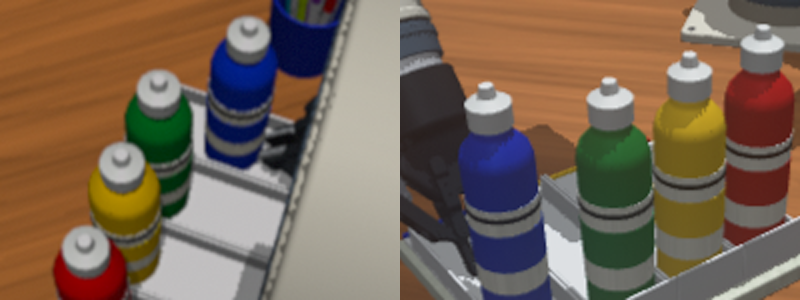

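The blue bottle is sliding upright (cap tip now side (250,25), scene (486,88)) and everything else is still. I continue.

```bash
python3 -m handwheel '[0.15,0.4,0.01,0.34,0,0,0, 0.15,0.8,0.03,0.69,0,0,0, 0.15,1.2,0.05,1.03,0,0,0, 0.15,1.6,0.06,1.38,0,0,0, 0.15,2,0.08,1.72,0,0,0, 0.15,2.4,0.1,2.06,0,0,0, 0.15,2.8,0.12,2.41,0,0,0, 0.15,2.8,0.12,2.41,0,0,0]';  python3 g.py blue 0.049 0 .044 40
python3 caps.py pics/p10.png
```

```text
time_s: 11.77
eef_pos: [0.6738, -0.1261, 0.0502]
tool_rot: [-2.443, -1.159, -0.89]
wrist_force: [-0.6, -0.1, 0.6]
finger_gap: 0.013
target [ 0.679  -0.1202  0.05  ]
t 11.77 pos [ 0.6738 -0.1261  0.0502] q [-0.576  0.547 -0.244  0.689  0.694  1.712] F [-0.6 -0.1  0.6]
shift cm [0.59 0.02 0.52] turn [-0.006 -0.001  0.007] deg 0.5
```

View pics/p10.png

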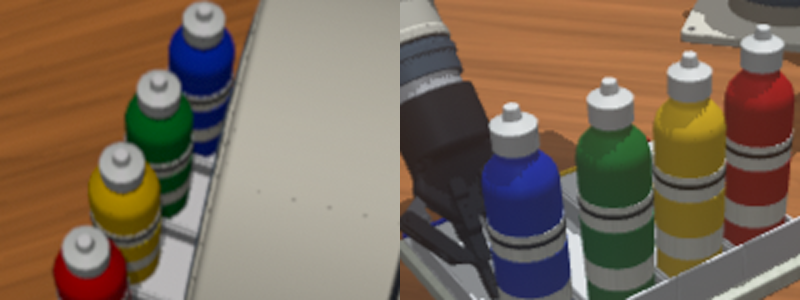

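Blue's cap tip is at side (203,8) and scene (511,106), a little short of the line of the others (about (197,3)).

```bash
python3 -m handwheel '[0.15,0.25,0,0.22,0,0,0, 0.15,0.5,0.02,0.43,0,0,0, 0.15,0.7,0.02,0.61,0,0,0, 0.15,0.7,0.02,0.61,0,0,0]'; python3 -m handwheel '[0.15,0.1,0,0.086,0,0,0,0.15,0.1,0,0.086,0,0,0]'; python3 caps.py pics/p11.png; python3 -c "
from lx import *
lanepos('blue',(203,8),(511,106))"
```

```text
time_s: 12.2
eef_pos: [0.6796, -0.1198, 0.05]
tool_rot: [-2.444, -1.159, -0.89]
wrist_force: [-0.5, -0.7, -0.4]
finger_gap: 0.013
time_s: 12.37
eef_pos: [0.6802, -0.119, 0.0499]
tool_rot: [-2.444, -1.158, -0.89]
wrist_force: [-1.0, -0.5, 1.8]
finger_gap: 0.0124
blue [(np.float64(68.1), np.float64(-0.4)), (np.float64(60.8), np.float64(1.5))]
```

View pics/p11.png

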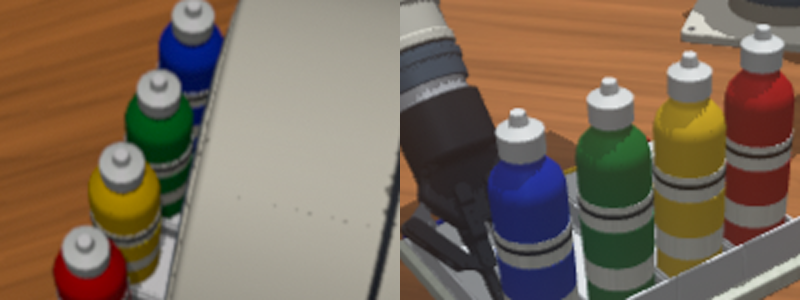

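```bash
python3 -m handwheel '[0.15,0.1,0,0.086,0,0,0,0.15,0.1,0,0.086,0,0,0]';python3 -m handwheel '[0.15,0.1,0,0.086,0,0,0,0.15,0.1,0,0.086,0,0,0]';  python3 -c "
from lx import *
lanepos('blue',(192,4),(517,113))";python3 g.py blue .0545 0 .044 40; python3 caps.py pics/p12.png
```

```text
time_s: 12.73
eef_pos: [0.681, -0.1181, 0.0499]
tool_rot: [-2.444, -1.158, -0.89]
wrist_force: [-1.0, -2.6, 0.8]
finger_gap: 0.0131
time_s: 12.9
eef_pos: [0.6819, -0.117, 0.0499]
tool_rot: [-2.444, -1.158, -0.89]
wrist_force: [-0.9, -2.4, 0.3]
finger_gap: 0.0127
blue [(np.float64(77.3), np.float64(-0.9)), (np.float64(71.6), np.float64(-0.1))]
target [ 0.6825 -0.1159  0.05  ]
t 13.0 pos [ 0.6818 -0.117   0.0499] q [-0.556  0.55  -0.24   0.674  0.692  1.739] F [-1.1 -1.7  1.1]
shift cm [ 0.1  -0.01  0.07] turn [-0.005 -0.     0.006] deg 0.5
```

View pics/p12.png

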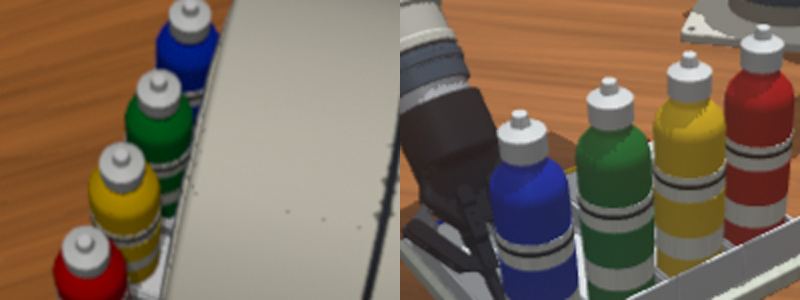

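One more small step to feel the stop.

```bash
python3 -m handwheel '[0.15,0.1,0,0.086,0,0,0,0.15,0.1,0,0.086,0,0,0]';python3 -m handwheel '[0.15,0.1,0,0.086,0,0,0,0.15,0.1,0,0.086,0,0,0]'
```

```text
time_s: 13.27
eef_pos: [0.6827, -0.116, 0.0498]
tool_rot: [-2.444, -1.158, -0.89]
wrist_force: [-2.3, -2.7, 1.1]
finger_gap: 0.0129
time_s: 13.43
eef_pos: [0.6831, -0.1157, 0.0498]
tool_rot: [-2.446, -1.157, -0.888]
wrist_force: [-8.2, -6.7, 3.8]
finger_gap: 0.0127
```

The force jumped to about 11 N and the motion stalled, so the blue bottle is at the stop. I back off, lift and check.

```bash
python3 -m handwheel '[0.15,-0.4,0,-0.34,0,0,0, 0.15,-1.5,0,-1.29,0,0,0, 0.15,-3.5,0,-3,0,0,0, 0.15,-5.5,0,-4.7,0,0,0, 0.15,-7.5,0,-6.5,0,0,0, 0.15,-9.5,0,-8.2,0,0,0, 0.15,-11,0,-9.5,0,0,0, 0.15,-11,0,-9.5,0,0,0]';  python3 -m handwheel '[0.15,1.5,0,-2,0,0,0, 0.15,3,0,-4,0,0,0, 0.15,4.5,0,-6,0,0,0,0.15,4.5,0,-6,0,0,0,0.15,4.5,0,-6,0,0,0,0.15,4.5,0,-6,0,0,0]';python3 caps.py pics/p13.png
python3 - <<'E'
from h import *
cv2.imwrite("pics/w3.png",optics.grab_frame("wrist")["image"])
E
```

```text
time_s: 14.1
eef_pos: [0.59, -0.2304, 0.0517]
tool_rot: [-2.446, -1.155, -0.89]
wrist_force: [0.0, 0.4, 0.6]
finger_gap: 0.0125
time_s: 14.6
eef_pos: [0.5889, -0.23, 0.1263]
tool_rot: [-2.443, -1.159, -0.889]
wrist_force: [-0.8, 0.5, 0.9]
finger_gap: 0.0129
```

View pics/p13.png

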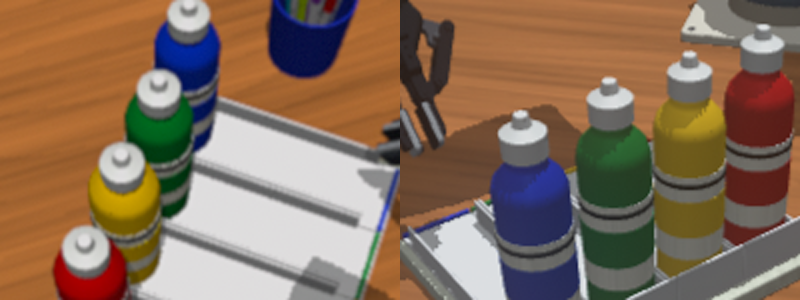

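View pics/w3.png

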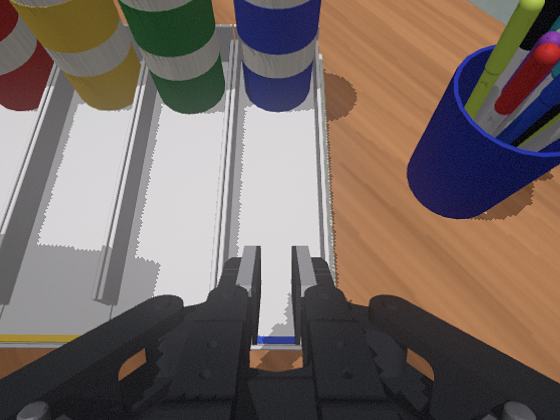

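The bottles stand in line in both views, and the gripper is clear. A last check uses the front edge of each foot in the wrist view (blue (277,110), green (190,112), yellow (107,110)) and the cap tips.

```bash
python3 -c "
from lx import *
lanepos('blue',(190,3),(520,116));lanepos('yellow',(122,149),(688,56));lanepos('green',(159,76),(610,82));lanepos('red',(84,242),(763,30))
f=optics.grab_frame('wrist');hsv=cv2.cvtColor(f['image'],cv2.COLOR_BGR2HSV)
for n,lo,hi,c,x in(('blue',100,130,-.105,(240,320)),('green',50,85,-.035,(140,230)),('yellow',15,35,.035,(60,140)),('red',0,12,.105,(0,52))):
    m=cv2.inRange(hsv,(lo,100,20),(hi,255,255))[:150]; m[:,:x[0]]=0;m[:,x[1]:]=0
    v,u=np.nonzero(m); vm=v.max(); um=u[v>=vm-1].mean(); P=plane(f,um,vm+.5,.021)[:2]; o=F+L[:2]*.125+Y[:2]*c
    print(n,um.round(1),vm,'foot front x +28:',round((P-o)@L[:2]*1000+28,1),'y',round((P-o)@Y[:2]*1000,1))
"
```

```text
blue [(np.float64(79.1), np.float64(-1.2)), (np.float64(76.4), np.float64(-0.5))]
yellow [(np.float64(80.7), np.float64(-3.9)), (np.float64(76.3), np.float64(-0.5))]
green [(np.float64(77.8), np.float64(-0.8)), (np.float64(74.1), np.float64(2.8))]
red [(np.float64(78.1), np.float64(2.6)), (np.float64(77.3), np.float64(0.0))]
blue 275.4 110 foot front x +28: 83.1 y 0.5
green 159.0 93 foot front x +28: 100.3 y 30.5
yellow 107.1 109 foot front x +28: 82.9 y 1.5
red 19.7 110 foot front x +28: 81.0 y 3.7
```

```bash
python3 -c "
from bench import arm
print(arm.sign_off())"
```

```text
the job is handed in; nothing more can be done
None
```

I pushed the yellow bottle and then the blue one back along their lanes to the stop, then backed the gripper off clear of everything and handed the job in at about 15 s. I pushed with the gripper tilted 40° and the fingertips nearly shut, about 20 mm above each bottle's foot.

- **Cap-tip check:** the lane x positions came from two camera views, with 77 mm as the home position. The two views differ by 1 to 4 mm, and the four bottles are in line with each other within about 3 mm.

| Bottle | Lane x (mm) | Lane y (mm) |
|---|---|---|
| blue | 76–79 | within 2 |
| yellow | 76–81 | within 4 |
| green (untouched) | 74–78 | |
| red (untouched) | 77–78 | |

- **Contact force:** blue met the stop clearly, with the force rising to about 11 N. Yellow gave only about 3.5 N, so its seating rests mainly on the pictures.
- **Wrist-camera foot check:** blue and yellow read 83 mm and red read 81 mm, so this check reads about 4 mm high for red, which I never touched. The green reading (100 mm) was not usable, because the colour mask missed its dark foot edge.
- **Other objects:** red, green and the pen pot showed no visible movement in the pictures.

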